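# Set the row of casting flasks over the waxed sprue bases

## Robot

A 6-joint arm with a two-finger parallel gripper is mounted at the origin on the work surface. World frame = base frame: x ahead of the robot, y to its left, z up, the work surface at z = 0. Lengths are in mm, angles in rad, forces in N, time in s.
With the tool pointing down it reaches from about 325 to 900 mm from the base axis. Payload 3.5 kg.
Tool frame: the origin (TCP) lies between the finger pads; the fingertips stand 11 mm ahead of it and the grasp point (between the pads) lies 8 mm behind it (robot.nose_length is the z of the fingertips in the tool frame, in mm); z points along the fingers, y is the line along which they close (so a half turn about z gives the same grasp; the last joint's range is limited). The gripper opens to 85 mm and grips with 20 to 120 N. Pads are 22 mm wide; open, the fingers measure 114 mm over their backs; the gripper's body (76 mm by 85 mm) begins 54 mm behind the grasp point. The pads swing forward as they close: fully open they stand 13 mm farther back than shut.
Start: joints at [1.028, 0.276, -0.026, 1.268, 0, 1.467], TCP at [266.105, 565.517, 213.613] pointing down, gripper open.
Joint ranges: [-3.12, 3.12], [-0.85, 1.88], [-1.08, 1.24], [-1.95, 2.15], [-1.57, 1.53], [-3.14, 3.14]. Speed limits (rad/s): [2.57, 2.57, 3.14, 3.14, 3.14, 3.14].

## Interface

Orientations are given as a rotation vector (axis times angle).
In Python, from rig import robot gives the robot as it stands.
- The arm moves only by the tool apply_moves, never from a script. Its argument "plan" is a list that holds one entry, the list of rows, each a list of 5 numbers: the opening, from -1 (shut) to 1 (fully open), then the shift along the tool's x, y, z each as a share of 0.04 m, from -1 to 1, then the turn about the tool's z as a share of 0.08 rad, from -1 to 1. In form: [[[grip, dx, dy, dz, twist], ...]]. A call has exactly 10 rows; each row shifts and turns the commanded pose from where the row before left it, along the tool's axes as they then stand; what a row does not reach is not made up. A row lasts 1/12 s, in which the tool goes at most 41.7 mm and 7.16 degrees, less where a joint would pass 70% of its speed; a pose out of reach is approached as far as the arm can. A call with a number of a shift or a turn outside -1 to 1 is refused whole. A call with a gripper value outside its range is refused whole. The fingers move at their own pace and stop on an object; "grip_force" is the grip in N (left out, the last holds). Time passes only in rows, so rows that do not move let the fingers close, or fill a call up. It gives the time, the measured TCP pose, the force, the opening and the grip force at its end, in the units of the state.
- robot.read_state(): the state, without advancing time (a new reading comes with each control period).
- robot.grab_frame(name): name is "scene" or "side" or "wrist"; returns (picture, depth): 480x640x3 uint8, red, green, blue; 480x640 float32, mm along the optical axis (not along the pixel's ray), 0 where there is no reading.
- robot.calibration(name): a dict with "fx", "fy", "cx", "cy" (pixels), "R" (3x3) and "t" (3): a world point X has camera coordinates R X + t; the wrist camera has in their place "T_tool_cam" (4x4, takes a point from camera to tool coordinates, whose origin is the TCP and whose axes are the flange's). Camera axes: x right, y down, z forward; pixel columns grow to the right and rows downward; lengths in mm; the calibration is good to about 2 mm. The wrist camera is an equidistant fisheye: a pixel r from the principal point sees the ray r / f radians off the axis. A picture is of the moment at which its call begins: read the wrist's pose just before it. calibration takes no time and is no camera call.
- robot.finish_job(): hands the job in; it is judged then, once.
The state is a dict: "clock": time; "q": joint angles; "joint_velocities": joint speeds; "tau": joint torques, N m; "ee_pos": TCP position; "orientation": TCP orientation; "ft_force": force on the tool from outside, world axes, zero at the start; "torque": the same for the moment, N m; "gripper_width": opening from 0.0 (shut) to 1.0 (fully open); "finger_force": force on a finger pad.
Only numpy, scipy, OpenCV 4.12 (cv2) and the standard library are available. Lean on these libraries where they do the work, as an engineer would, in place of code of your own. Each camera call takes 0.05 s, during which the arm holds its last target. There are 200 camera calls.

## Task

The four steel casting flasks stand in a row on the wire draining rack; move them one by one to the tray, so that they stand there in the order of its rubber sprue bases: each upright over the wax tree on the base of its own size, smallest flask on smallest base up to largest on largest. Lower each one gently, without dropping it, until it stands flat on the floor of its base, and do not knock any flask over or push the bowl and the jar about.

Things in the scene. Friction and masses are not known exactly. Their poses are not given: they have to be found in the camera images.
- flask1: the smallest casting flask: loose plain steel tube, open at both ends, 36 mm outside diameter, 2 mm wall, 52 mm tall. Starts upright on the wire draining rack (standing surface 22 mm above the bench, rim wire 13 mm higher), all four in a row about 100 mm apart. Origin: centre of its underside; z up the tube's axis.
- flask2: the second smallest casting flask: loose plain steel tube, open at both ends, 46 mm outside diameter, 2 mm wall, 65 mm tall. Starts upright on the wire draining rack (standing surface 22 mm above the bench, rim wire 13 mm higher), all four in a row about 100 mm apart. Origin: centre of its underside; z up the tube's axis.
- flask3: the second largest casting flask: loose plain steel tube, open at both ends, 56 mm outside diameter, 2 mm wall, 79 mm tall. Starts upright on the wire draining rack (standing surface 22 mm above the bench, rim wire 13 mm higher), all four in a row about 100 mm apart. Origin: centre of its underside; z up the tube's axis.
- flask4: the largest casting flask: loose plain steel tube, open at both ends, 66 mm outside diameter, 2 mm wall, 94 mm tall. Starts upright on the wire draining rack (standing surface 22 mm above the bench, rim wire 13 mm higher), all four in a row about 100 mm apart. Origin: centre of its underside; z up the tube's axis.
- base1: the smallest black rubber sprue base: fixed round dish on the tray, 60 mm across its flared lip, 15 mm high; takes the 36 mm flask. The flask's lower end stands on its flat floor, 8 mm above origin, round a low rubber cone (24 mm across) with a wax tree 13 mm across, its top 42 mm above origin. Origin: centre of its underside; z up; y along the row of bases (100 mm apart).
- base2: the second smallest black rubber sprue base: fixed round dish on the tray, 70 mm across its flared lip, 15 mm high; takes the 46 mm flask. The flask's lower end stands on its flat floor, 8 mm above origin, round a low rubber cone (34 mm across) with a wax tree 23 mm across, its top 54 mm above origin. Origin: centre of its underside; z up; y along the row of bases (100 mm apart).
- base3: the second largest black rubber sprue base: fixed round dish on the tray, 80 mm across its flared lip, 15 mm high; takes the 56 mm flask. The flask's lower end stands on its flat floor, 8 mm above origin, round a low rubber cone (44 mm across) with a wax tree 33 mm across, its top 67 mm above origin. Origin: centre of its underside; z up; y along the row of bases (100 mm apart).
- base4: the largest black rubber sprue base: fixed round dish on the tray, 90 mm across its flared lip, 15 mm high; takes the 66 mm flask. The flask's lower end stands on its flat floor, 8 mm above origin, round a low rubber cone (54 mm across) with a wax tree 43 mm across, its top 81 mm above origin. Origin: centre of its underside; z up; y along the row of bases (100 mm apart).
- bowl: bystander: black rubber mixing bowl, 124 mm across, 70 mm high, loose, beside the work. Origin: centre of its underside.
- jar: bystander: small glass jar with a steel lid, 60 mm across, 75 mm high, loose, beside the work. Origin: centre of its underside.
Not all that is in view belongs to the job. What is shaped like the flask3 but yellow is not meant. Leave any yellow look-alike of the base4 alone.

How it is judged (in metres and radians):
At the end, for the whole second after the job is handed in: Every flask stands released, upright (within 0.06 rad) and at rest on the base of its own size, its axis within 8 mm of the base's axis and its lower end on the base's floor (5 to 11.5 mm above the base's underside; the floor is at 8 mm) (horizontal distance between flask1 and base1 below 0.008 m and z of flask1 in the frame of base1 between 0.005 and 0.0115 m and angle between each of flask1, flask2, flask3, flask4's own z axis and vertical below 0.06 rad and linear speed of each of flask1, flask2, flask3, flask4 below 0.02 m/s and horizontal distance between flask2 and base2 below 0.008 m and z of flask2 in the frame of base2 between 0.005 and 0.0115 m and horizontal distance between flask3 and base3 below 0.008 m and z of flask3 in the frame of base3 between 0.005 and 0.0115 m and horizontal distance between flask4 and base4 below 0.008 m and z of flask4 in the frame of base4 between 0.005 and 0.0115 m); the robot touches nothing.
It fails at once if the bowl or the jar is pushed more than 25 mm from its place (distance of any of bowl, jar from where it was at the start of the episode above 0.025 m).
It fails at once if a flask is knocked or laid over (angle between any of flask1, flask2, flask3, flask4's own z axis and vertical above 0.6 rad).
It fails at once if a flask is rammed hard onto a sprue base (over 60 N) (contact force between any of flask1, flask2, flask3, flask4 and base1 above 60 N or contact force between any of flask1, flask2, flask3, flask4 and base2 above 60 N or contact force between any of flask1, flask2, flask3, flask4 and base3 above 60 N or contact force between any of flask1, flask2, flask3, flask4 and base4 above 60 N).
It fails at once if a flask is dropped: it comes down onto the floor of its base at over 0.45 m/s, as after a fall of more than about 10 mm ((horizontal distance between flask1 and base1 below 0.02 m and z of flask1 in the frame of base1 below 0.03 m and linear speed of flask1 above 0.45 m/s) or (horizontal distance between flask2 and base2 below 0.02 m and z of flask2 in the frame of base2 below 0.03 m and linear speed of flask2 above 0.45 m/s) or (horizontal distance between flask3 and base3 below 0.02 m and z of flask3 in the frame of base3 below 0.03 m and linear speed of flask3 above 0.45 m/s) or (horizontal distance between flask4 and base4 below 0.02 m and z of flask4 in the frame of base4 below 0.03 m and linear speed of flask4 above 0.45 m/s)).
It also fails if it takes over 109 s, if anything falls off the work surface, if the arm or the gripper's body presses on something with over 40 N, if the wrist force passes 120 N, or if a joint passes its speed limit or range.

## Working session

There is one attempt and no reset: what is moved stays moved. The work goes in short steps, Python scripts to look and compute and a tool call to move; the robot and the scene stay as the last step left them, time stands still between calls to the robot, and variables do not carry over. Pictures are saved under pics/ and viewed, at most 14 in all, crops included, and the job is handed in when it is done.

Besides the shell and the picture viewer there is one more tool, called after ">>>" as name(argument=value, ...), one argument or row to a line, values as JSON. apply_moves: Moves the arm, as the interface text tells. Shift numbers are shares of 0.04 m and turn numbers shares of 0.08 rad, none past 1 either way. Its arguments: {"type":"object","properties":{"plan":{"type":"array"},"grip_force":{"type":"number"}},"required":["plan"]}

```bash
mkdir -p pics; ls
python3 - <<'E'
from rig import robot
import cv2,numpy as np
s=robot.read_state();print({k:np.round(v,3).tolist() for k,v in s.items()})
for n in("scene","side","wrist"):
    p,d=robot.grab_frame(n);cv2.imwrite(f"pics/{n}0.png",p[:,:,::-1]);np.save(f"pics/{n}0.npy",d);c=robot.calibration(n);print(n,{k:np.round(v,3).tolist() for k,v in c.items()})
E
```

```text
pics
{'clock': 0.0, 'q': [1.028, 0.277, -0.028, 1.268, -0.0, 1.467], 'joint_velocities': [-0.001, -0.001, -0.0, 0.001, 0.001, 0.002], 'tau': [0.001, -44.55, 29.521, 0.016, -0.0, 0.0], 'ee_pos': [265.687, 564.802, 212.448], 'orientation': [-0.685, -3.065, 0.003], 'ft_force': [-0.407, 0.312, 0.15], 'torque': [-0.039, 0.01, 0.016], 'finger_force': 0.0, 'gripper_width': 0.996}
scene {'fx': 550.578, 'fy': 550.578, 'cx': 311.177, 'cy': 241.826, 'R': [[0.862, 0.506, 0.01], [0.379, -0.632, -0.675], [-0.336, 0.586, -0.737]], 't': [-444.05, -151.221, 1490.206]}
side {'fx': 586.482, 'fy': 586.482, 'cx': 312.094, 'cy': 250.906, 'R': [[0.768, -0.641, -0.015], [-0.377, -0.432, -0.819], [0.518, 0.635, -0.573]], 't': [-419.486, 256.356, 1450.103]}
wrist {'fx': 371.648, 'fy': 371.648, 'cx': 321.752, 'cy': 243.604, 'T_tool_cam': [[0.0, -0.965, -0.263, 65.422], [1.0, 0.0, 0.0, -0.24], [-0.0, -0.263, 0.965, -159.803], [0.0, 0.0, 0.0, 1.0]]}
```

View pics/scene0.png

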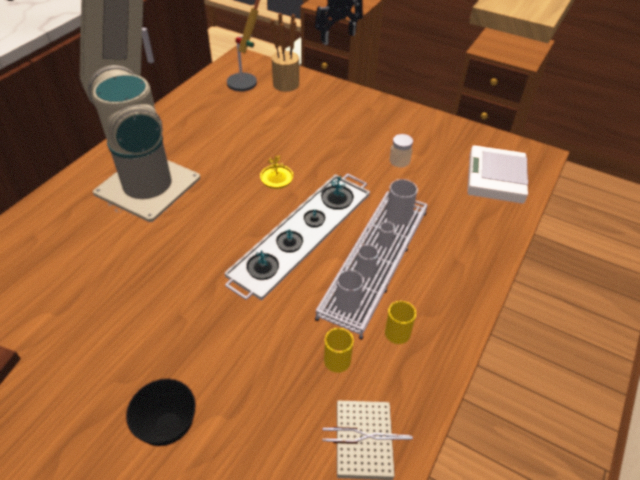

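View pics/side0.png

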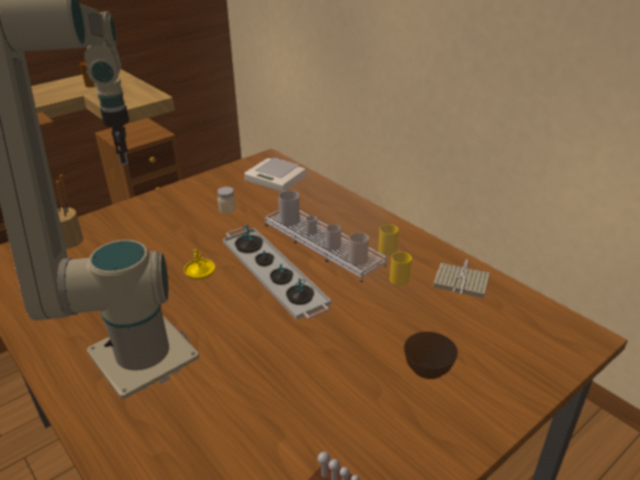

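Scene view: grey flasks at about (402,200) largest, (386,235) smallest, (368,262) second smallest, (350,290) second largest. Bases are at (338,195) #4, (315,217) #1, (290,240) #2 and (263,265) #3. The yellow tubes at (400,322) and (338,350) and the yellow base at (276,176) are decoys, excluded by colour.

```bash
cat > h.py <<'E'
import cv2,numpy as np
from scipy.optimize import least_squares
from scipy.spatial.transform import Rotation as Ro
def cloud(n,d,c):
    v,u=np.mgrid[:480,:640]
    X=np.stack([(u-c["cx"])/c["fx"]*d,(v-c["cy"])/c["fy"]*d,d],-1)
    W=(X-np.array(c["t"]))@np.array(c["R"]); W[d<=0]=np.nan; return W
E
python3 - <<'E'
from h import *
from rig import robot
W={};I={}
for n in("scene","side"):
    W[n]=cloud(n,np.load(f"pics/{n}0.npy"),robot.calibration(n));I[n]=cv2.imread(f"pics/{n}0.png")
px={"scene":dict(f4=(402,200),f1=(386,235),f2=(368,262),f3=(350,290),b4=(338,195),b1=(315,217),b2=(290,240),b3=(263,265),tray=(327,206),jar=(402,140),bowl=(160,400)),
"side":dict(f4=(289,210),f1=(311,228),f2=(334,240),f3=(358,252),b4=(248,243),b1=(264,258),b2=(281,274),b3=(300,293),jar=(226,195))}
for n in px:
  for k,(u,v) in px[n].items(): print(n,k,np.round(np.nanmedian(W[n][v-2:v+3,u-2:u+3].reshape(-1,3),0),0))
R={'f1':18,'f2':23,'f3':28,'f4':33};H={'f1':52,'f2':65,'f3':79,'f4':94}
for k in R:
  P=[]
  for n in px:
    w=W[n];c=np.nanmedian(w[px[n][k][1]-2:px[n][k][1]+3,px[n][k][0]-2:px[n][k][0]+3].reshape(-1,3),0)
    m=(np.hypot(w[...,0]-c[0],w[...,1]-c[1])<75)&(w[...,2]>45)
    hs=I[n].astype(int);m&=(hs.max(-1)-hs.min(-1)<30)
    p=w[m];
    f=lambda q:np.minimum(abs(np.hypot(p[:,0]-q[0],p[:,1]-q[1])-R[k]),abs(np.hypot(p[:,0]-q[0],p[:,1]-q[1])-R[k]+2))
    r=least_squares(f,c[:2],loss='soft_l1',f_scale=2)
    g=p[abs(np.hypot(p[:,0]-r.x[0],p[:,1]-r.x[1])-R[k])<6]
    print(k,n,len(p),np.round(r.x,1),'top',np.round(np.percentile(g[:,2],[90,98]),1),round(np.median(abs(r.fun)),2))
E
```

```text
scene f4 [649. 196. 105.]
scene f1 [653. 111.  63.]
scene f2 [658.   3.  77.]
scene f3 [ 664. -101.   92.]
scene b4 [470. 213.  22.]
scene b1 [459. 114.  19.]
scene b2 [448.  13.  22.]
scene b3 [436. -87.  23.]
scene tray [461. 174.   8.]
scene jar [541. 447.  76.]
scene bowl [ 456. -467.   25.]
side f4 [619. 199.  81.]
side f1 [636. 113.  47.]
side f2 [637.   4.  58.]
side f3 [636. -98.  68.]
side b4 [463. 207.  20.]
side b1 [453. 111.  19.]
side b2 [442.  14.  21.]
side b3 [429. -90.  21.]
side jar [532. 429.  71.]
f1 scene 394 [647.1  95. ] top [73.  75.2] 27.57
f1 side 156 [648.2 122.5] top [74.4 76.7] 1.18
f2 scene 819 [649.4 -19.3] top [85.1 87.9] 16.0
f2 side 313 [650.   16.9] top [84.3 88.2] 2.87
f3 scene 831 [654.9 -80. ] top [ 99.6 102.4] 0.54
f3 side 384 [655.5 -81.3] top [ 95.4 102.7] 0.84
f4 scene 1016 [638.2 223.7] top [110.1 116.1] 0.78
f4 side 551 [640.1 222.5] top [112.4 117. ] 1.16
```

View pics/wrist0.png

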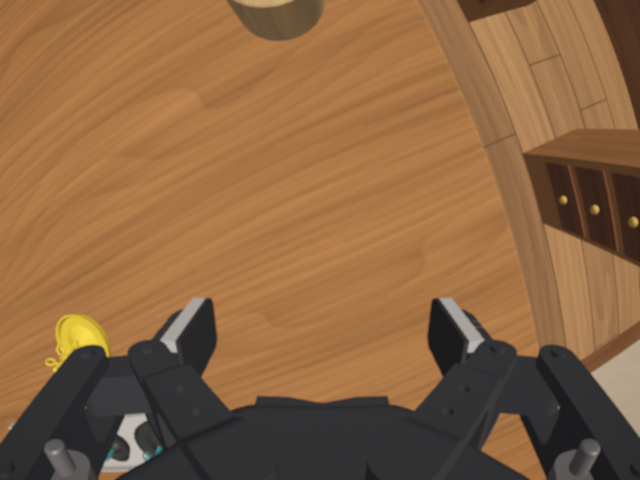

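The wrist view shows only bench, fingers and the yellow decoy base. Next I refine the flask and base centres.

Run:
```python
from h import *
from rig import robot
W={};I={}
for n in("scene","side"):
    W[n]=cloud(n,np.load(f"pics/{n}0.npy"),robot.calibration(n));I[n]=cv2.imread(f"pics/{n}0.png").astype(int)
F=dict(f4=(639,223,33),f1=(648,122,18),f2=(651,20,23),f3=(655,-81,28))
B=dict(b4=(466,210,45),b1=(456,112,30),b2=(445,13,35),b3=(432,-88,40))
for k,(x,y,R) in F.items():
  for n in W:
    w=W[n];m=(np.hypot(w[...,0]-x,w[...,1]-y)<R+12)&(w[...,2]>42)&(np.ptp(I[n],axis=-1)<30);p=w[m]
    def f(q):
        r=np.hypot(p[:,0]-q[0],p[:,1]-q[1]);return np.minimum(abs(r-R),abs(r-R+2))
    s=least_squares(f,(x,y),loss='cauchy',f_scale=1);print(k,n,len(p),np.round(s.x,1),'top',np.round(np.percentile(p[:,2],[90,97]),1),round(np.median(s.fun),2))
for k,(x,y,R) in B.items():
  for n in W:
    w=W[n];m=(np.hypot(w[...,0]-x,w[...,1]-y)<R+12)&(I[n].max(-1)<110)&(w[...,2]<35);p=w[m]
    # outer boundary points: lip band
    q=np.array([x,y],float)
    z=np.percentile(p[:,2],[5,50,95])
    # max coverage: minimise area outside circle R, inside count
    def sc(q): r=np.hypot(p[:,0]-q[0],p[:,1]-q[1]);return np.sum(np.maximum(r-R,0))
    g=[(sc((a,b)),a,b) for a in np.arange(x-14,x+15,1.) for b in np.arange(y-14,y+15,1.)]
    g=np.array(g);t=g[g[:,0]<=g[:,0].min()+3]
    ring=p[p[:,2]>z[2]-4];(c,r)=cv2.minEnclosingCircle(p[:,:2].astype(np.float32))
    print(k,n,len(p),'z',z.round(1),'cov',t[:,1:].mean(0).round(1),'mec',np.round(c,1),round(r,1))
  # teal tree
    m=(np.hypot(w[...,0]-x,w[...,1]-y)<R)&(I[n][...,0]-I[n][...,2]>25)&(w[...,2]>20);t=w[m]
    if len(t): print('   teal',len(t),np.median(t,0).round(1),'max',np.nanmax(t[:,2]).round(1))
for n in W:
  w=W[n];I2=I[n]; m=(I2.min(-1)>185)&(w[...,0]>380)&(w[...,0]<520)&(w[...,1]>-180)&(w[...,1]<280)&(w[...,2]<30);p=w[m]
  r=cv2.minAreaRect(p[:,:2].astype(np.float32));print('tray',n,len(p),r,np.median(p[:,2]))
  for nm,(a,b,c,d) in dict(yellow=(600,800,-260,-110),jar=(480,620,380,500),bowl=(350,560,-560,-380)).items():
    m=(w[...,0]>a)&(w[...,0]<b)&(w[...,1]>c)&(w[...,1]<d)&(w[...,2]>(60 if nm!='bowl' else 55))
    if m.any(): print(nm,n,w[m].min(0).round(),w[m].max(0).round())
```

```text
f4 scene 922 [638.7 224.9] top [109.9 114.7] 0.69
f4 side 536 [639.7 223.2] top [112.  116.2] 1.0
f1 scene 269 [647.7 125.6] top [73.8 75.8] 0.57
f1 side 143 [647.  123.6] top [73.7 76. ] 0.86
f2 scene 510 [646.9  22. ] top [85.9 88.2] 0.57
f2 side 261 [648.6  20.6] top [84.3 87.8] 0.99
f3 scene 848 [654.7 -80. ] top [ 99.4 102. ] 0.54
f3 side 400 [655.4 -81.5] top [ 95.3 102.2] 0.89
b4 scene 427 z [10.  14.9 23.1] cov [468.  213.3] mec [469.5 215.8] 47.8
   teal 51 [468.4 211.8  47.7] max 82.0
b4 side 405 z [ 8.1 15.2 23.2] cov [467.8 212.4] mec [469.2 213.9] 49.8
b1 scene 178 z [ 9.4 14.7 22.7] cov [456.4 114.8] mec [455.4 114. ] 30.5
   teal 7 [456.9 114.   35.5] max 41.1
b1 side 210 z [ 5.9 14.9 22.7] cov [455.9 113.9] mec [453.  116.1] 34.2
b2 scene 268 z [ 9.6 15.2 22.9] cov [444.4  15. ] mec [444.8  15.3] 36.7
   teal 25 [445.4  14.5  39.5] max 54.7
b2 side 302 z [ 6.3 14.1 22.6] cov [443.2  13.8] mec [446.6  12.2] 40.0
   teal 4 [444.7  12.   34.5] max 37.2
b3 scene 495 z [ 9.4 13.8 22.2] cov [432.1 -85.1] mec [432.4 -84.8] 39.7
   teal 41 [433.9 -85.7  46.7] max 65.1
b3 side 433 z [ 8.4 14.6 23.1] cov [432.2 -84.4] mec [431.6 -84.6] 42.0
tray scene 2849 ((450.3304443359375, 55.19786071777344), (456.32293701171875, 114.43760681152344), 83.4411849975586) 4.099940294581712
yellow scene [ 671. -236.   60.] [ 785. -110.   85.]
jar scene [515. 419.  60.] [570. 482.  82.]
bowl scene [ 430. -553.   55.] [ 553. -430.   76.]
tray side 0 ((0.0, 0.0), (0.0, 0.0), 0.0) nan
yellow side [ 638. -239.   60.] [ 786. -110.  106.]
jar side [515. 418.  60.] [567. 475.  82.]
bowl side [ 428. -555.   55.] [ 554. -431.   77.]
  return _methods._mean(a, axis=axis, dtype=dtype,
  ret = ret.dtype.type(ret / rcount)
```

```bash
cat >> h.py <<'E'
TH=np.radians(83.2)
def go(x,y,z,n=10,th=TH,show=True):
    """rows (shares) to reach a TCP target from the measured pose"""
    from rig import robot
    s=robot.read_state();p=np.array(s["ee_pos"]);M=Ro.from_rotvec(s["orientation"]).as_matrix()
    a=np.arctan2(M[1,0],M[0,0]);t=-(th-a+np.pi)%(2*np.pi)-np.pi if 0 else -(((th-a+np.pi)%(2*np.pi))-np.pi)
    d=np.array([x,y,z])-p
    print('at',p.round(1),'ang',np.degrees(a).round(2),'tilt',np.degrees(np.arccos(-M[2,2])).round(2),'clock',round(s["clock"],2),'F',np.round(s["ft_force"],1),'w',round(s["gripper_width"],3),'delta',d.round(1))
    if n==0:return
    rows=[]
    for i in range(n):
        b=a-t*(i)/n
        v=d/n/40
        rows.append([v[0]*np.cos(b)+v[1]*np.sin(b),v[0]*np.sin(b)-v[1]*np.cos(b),-v[2],t/n/.08])
    r=np.array(rows)
    if abs(t)<.01: print('each of',n,'rows',r.mean(0).round(3))
    else: print(r.round(2).tolist())
E
python3 -c "
from h import *;go(639.2,224,150,20)"
```

```text
at [265.8 565.  212.7] ang 154.8 tilt 0.1 clock 0.15 F [ 0.2 -0.4 -0.7] w 1.0 delta [ 373.4 -341.   -62.7]
[[-0.6, -0.19, 0.08, 0.78], [-0.61, -0.15, 0.08, 0.78], [-0.62, -0.11, 0.08, 0.78], [-0.63, -0.07, 0.08, 0.78], [-0.63, -0.03, 0.08, 0.78], [-0.63, 0.01, 0.08, 0.78], [-0.63, 0.05, 0.08, 0.78], [-0.63, 0.09, 0.08, 0.78], [-0.62, 0.13, 0.08, 0.78], [-0.61, 0.16, 0.08, 0.78], [-0.6, 0.2, 0.08, 0.78], [-0.59, 0.24, 0.08, 0.78], [-0.57, 0.27, 0.08, 0.78], [-0.55, 0.31, 0.08, 0.78], [-0.53, 0.34, 0.08, 0.78], [-0.51, 0.38, 0.08, 0.78], [-0.48, 0.41, 0.08, 0.78], [-0.46, 0.44, 0.08, 0.78], [-0.43, 0.46, 0.08, 0.78], [-0.4, 0.49, 0.08, 0.78]]
```

>>> apply_moves(
  plan=[
    [[1,-0.6,-0.19,0.08,0.78],[1,-0.61,-0.15,0.08,0.78],[1,-0.62,-0.11,0.08,0.78],[1,-0.63,-0.07,0.08,0.78],[1,-0.63,-0.03,0.08,0.78],[1,-0.63,0.01,0.08,0.78],[1,-0.63,0.05,0.08,0.78],[1,-0.63,0.09,0.08,0.78],[1,-0.62,0.13,0.08,0.78],[1,-0.61,0.16,0.08,0.78]],
  ],
  grip_force=40,
)

```text
clock: 0.98
ee_pos: [453.4, 394.3, 181.1]
orientation: [-1.597, -2.705, 0.001]
ft_force: [0.6, 0.2, -0.5]
gripper_width: 0.999
finger_force: 0.0
```

>>> apply_moves(
  plan=[
    [[1,-0.6,0.2,0.08,0.78],[1,-0.59,0.24,0.08,0.78],[1,-0.57,0.27,0.08,0.78],[1,-0.55,0.31,0.08,0.78],[1,-0.53,0.34,0.08,0.78],[1,-0.51,0.38,0.08,0.78],[1,-0.48,0.41,0.08,0.78],[1,-0.46,0.44,0.08,0.78],[1,-0.43,0.46,0.08,0.78],[1,-0.4,0.49,0.08,0.78]],
  ],
)

```text
clock: 1.82
ee_pos: [640.3, 223.8, 148.9]
orientation: [-2.35, -2.084, 0.001]
ft_force: [-0.0, 0.2, 0.4]
gripper_width: 1.0
finger_force: 0.0
```

Run:
```python
from h import *
from rig import robot
go(639.2,224,150,10)
p,d=robot.grab_frame("wrist");cv2.imwrite("pics/w1.png",p[:,:,::-1])
go(639.2,224,150,10)
c=robot.calibration("wrist");T=np.array(c["T_tool_cam"])
s=robot.read_state();M=Ro.from_rotvec(s["orientation"]).as_matrix();P=np.array(s["ee_pos"])
v,u=np.mgrid[:480,:640];x=(u-c["cx"]);y=(v-c["cy"]);r=np.hypot(x,y)+1e-9;a=r/c["fx"]
X=np.stack([x/r*np.tan(a)*d,y/r*np.tan(a)*d,d],-1);X[d<=0]=np.nan
w=(X@T[:3,:3].T+T[:3,3])@M.T+P
for k,(cx,cy,R,H) in dict(f4=(639.2,224,33,116),f1=(647.4,124.5,18,74),f2=(648,21.3,23,87)).items():
    m=(abs(np.hypot(w[...,0]-cx,w[...,1]-cy)-R)<9)&(abs(w[...,2]-H)<6)&(np.ptp(p.astype(int),axis=-1)<30);q=w[m]
    if len(q)<10: print(k,len(q));continue
    s=least_squares(lambda t:np.hypot(q[:,0]-t[0],q[:,1]-t[1])-R+1,(cx,cy),loss='cauchy');print(k,len(q),s.x.round(1),np.median(q[:,2]).round(1),np.median(abs(s.fun)).round(2))
```

```text
at [640.3 223.8 148.9] ang 83.11 tilt 0.06 clock 1.82 F [-0.   0.2  0.4] w 1.0 delta [-1.1  0.2  1.1]
each of 10 rows [ 0.    -0.003 -0.003 -0.002]
at [644.  220.4 148.2] ang 82.78 tilt 0.21 clock 1.87 F [ 3.5 -1.1 -0.8] w 1.003 delta [-4.8  3.6  1.8]
each of 10 rows [ 0.008 -0.013 -0.005 -0.009]
f4 1752 [641.7 220.8] 114.2 0.6
f1 577 [649.8 121.7] 72.2 0.53
f2 0
```

View pics/w1.png

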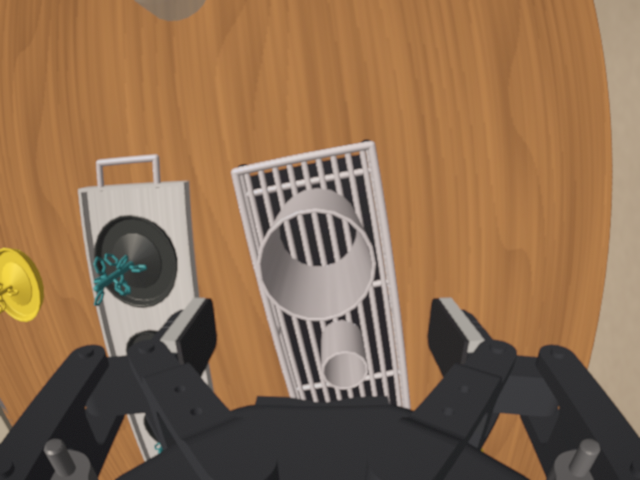

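Wrist view: the largest flask's rim is at (318,262), the smallest at (345,368) and base4 at (137,262). The wrist fits agree with the fixed cameras once corrected for motion lag.

>>> apply_moves(
  plan=[
    [[1,0.04,-0.06,0.1,-0.04],[1,0.04,-0.06,0.2,-0.04],[1,0,0,0,0],[1,0,0,0,0],[1,0,0,0,0],[1,0,0,0,0],[1,0,0,0,0],[1,0,0,0,0],[1,0,0,0,0],[1,0,0,0,0]],
  ],
)

```text
clock: 2.7
ee_pos: [635.5, 228.7, 137.8]
orientation: [2.341, 2.095, 0.0]
ft_force: [-0.3, -0.2, 0.3]
gripper_width: 0.997
finger_force: 0.0
```

```bash
python3 -c "
from h import *;go(639,224,65,8)"
```

```text
at [635.5 228.7 137.8] ang 83.67 tilt 0.02 clock 2.7 F [-0.3 -0.2  0.3] w 0.997 delta [  3.5  -4.7 -72.8]
each of 8 rows [-0.013  0.013  0.228  0.013]
```

>>> apply_moves(
  plan=[
    [[1,-0.05,0.05,0.1,0.05],[1,-0.05,0.05,0.1,0.05],[1,0,0,0.2,0],[1,0,0,0.3,0],[1,0,0,0.3,0],[1,0,0,0.3,0],[1,0,0,0.3,0],[1,0,0,0.22,0],[1,0,0,0,0],[1,0,0,0,0]],
  ],
)

```text
clock: 3.53
ee_pos: [638.1, 224.0, 63.7]
orientation: [-2.348, -2.085, 0.003]
ft_force: [0.2, -0.8, -0.1]
gripper_width: 1.0
finger_force: 0.0
```

>>> apply_moves(
  plan=[
    [[0,0,0,0,0],[0,0,0,0,0],[0,0,0,0,0],[0,0,0,0,0],[0,0,0,0,0],[0,0,0,0,0],[0,0,0,0,0],[0,0,0,0,0],[0,0,0,0,0],[0,0,0,0,0]],
  ],
  grip_force=40,
)

```text
clock: 4.37
ee_pos: [639.8, 224.5, 66.1]
orientation: [2.348, 2.085, 0.003]
ft_force: [-1.3, -0.7, 6.1]
gripper_width: 0.773
finger_force: 45.3
```

```bash
python3 -c "
from h import *;go(639,224,65,8)"
```

```text
at [639.8 224.5  66.1] ang 83.21 tilt 0.12 clock 4.37 F [-1.3 -0.7  6.1] w 0.773 delta [-0.8 -0.5 -1.1]
each of 8 rows [-0.002 -0.002  0.003  0.   ]
```

>>> apply_moves(
  plan=[
    [[0,0,0,-0.15,0],[0,0,0,-0.3,0],[0,0,0,-0.4,0],[0,0,0,-0.4,0],[0,0,0,-0.4,0],[0,0,0,-0.3,0],[0,0,0,-0.25,0],[0,-0.03,-0.2,0,0],[0,-0.08,-0.4,0,0],[0,-0.1,-0.5,0,0]],
  ],
  grip_force=40,
)

```text
clock: 5.2
ee_pos: [593.8, 220.9, 152.1]
orientation: [-2.349, -2.085, 0.001]
ft_force: [-0.3, 0.4, -2.2]
gripper_width: 0.772
finger_force: 45.4
```

>>> apply_moves(
  plan=[
    [[0,-0.12,-0.6,0,0],[0,-0.12,-0.6,0,0],[0,-0.1,-0.6,0,0],[0,-0.1,-0.5,0,0],[0,-0.08,-0.4,0,0],[0,-0.06,-0.3,0,0],[0,0,-0.13,0,0],[0,0,0,0,0],[0,0,0,0,0],[0,0,0,0,0]],
  ],
)

```text
clock: 6.03
ee_pos: [468.4, 213.0, 153.0]
orientation: [2.349, 2.085, 0.002]
ft_force: [0.5, -0.4, -2.1]
gripper_width: 0.766
finger_force: 45.4
```

Run:
```python
from h import *
from rig import robot
go(468,213.2,60,10)
for n in("scene","side"):
    p,d=robot.grab_frame(n);w=cloud(n,d,robot.calibration(n));R=33;x,y=468,213
    go(468,213.2,60,0)
    m=(np.hypot(w[...,0]-x,w[...,1]-y)<R+8)&(w[...,2]>105)&(w[...,2]<200)&(np.ptp(p.astype(int),axis=-1)<25)&(p.max(-1)>80);q=w[m]
    def f(t):
        r=np.hypot(q[:,0]-t[0],q[:,1]-t[1]);return np.minimum(abs(r-R),abs(r-R+2))
    s=least_squares(f,(x,y),loss='cauchy');print(n,len(q),s.x.round(1),q[:,2].min().round(),q[:,2].max().round(),np.median(s.fun).round(2))
    if n=="scene": cv2.imwrite("pics/s2.png",cv2.resize(p[100:260,240:440,::-1],(800,640))[:600])
```

```text
at [468.4 213.  153. ] ang 83.19 tilt 0.08 clock 6.03 F [ 0.5 -0.4 -2.1] w 0.766 delta [ -0.4   0.2 -93. ]
each of 10 rows [ 0.    -0.001  0.233 -0.   ]
at [468.4 213.  153. ] ang 83.19 tilt 0.06 clock 6.08 F [-0.2  0.  -3.4] w 0.768 delta [ -0.4   0.2 -93. ]
scene 924 [469.5 213.3] 108.0 200.0 0.68
at [468.3 212.9 152.9] ang 83.18 tilt 0.05 clock 6.13 F [ 0.7 -0.3 -2.2] w 0.767 delta [ -0.3   0.3 -92.9]
side 485 [469.7 212.2] 111.0 200.0 0.93
```

View pics/s2.png

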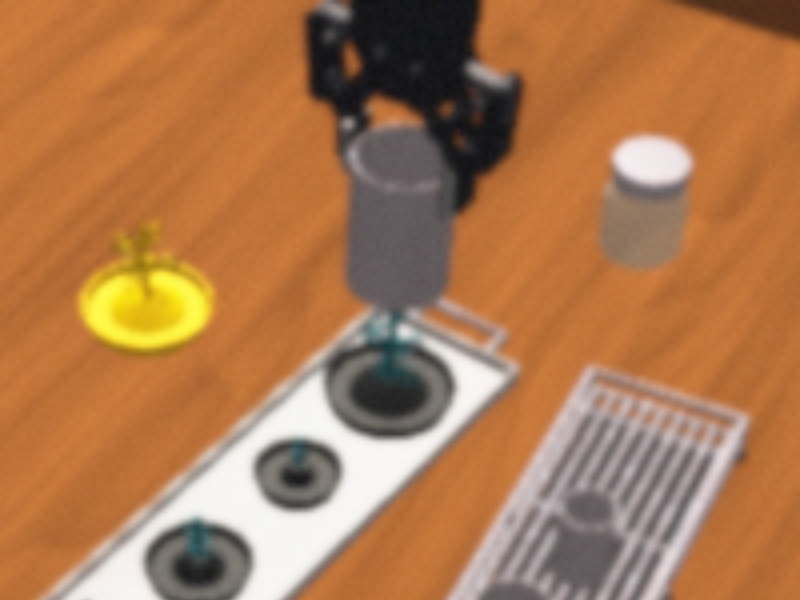

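The crop shows flask4 held upright at (400,210) above base4 at (390,385). I lower it now.

>>> apply_moves(
  plan=[
    [[0,0,-0.01,0.15,0],[0,0,0,0.25,0],[0,0,0,0.3,0],[0,0,0,0.3,0],[0,0,0,0.3,0],[0,0,0,0.3,0],[0,0,0,0.25,0],[0,0,0,0.2,0],[0,0,0,0.1,0],[0,0,0,0,0]],
  ],
)

```text
clock: 6.97
ee_pos: [465.8, 212.5, 65.5]
orientation: [-2.349, -2.085, 0.004]
ft_force: [-0.1, -0.1, -3.5]
gripper_width: 0.772
finger_force: 45.4
```

>>> apply_moves(
  plan=[
    [[0,0,0,0.03,0],[0,0,0,0.02,0],[0,0,0,0.02,0],[0,0,0,0.02,0],[0,0,0,0.01,0],[0,0,0,0.01,0],[0,0,0,0,0],[0,0,0,0,0],[0,0,0,0,0],[0,0,0,0,0]],
  ],
)

```text
clock: 7.8
ee_pos: [466.8, 212.9, 62.4]
orientation: [2.349, 2.086, 0.0]
ft_force: [-1.1, 0.2, -2.7]
gripper_width: 0.772
finger_force: 45.4
```

>>> apply_moves(
  plan=[
    [[0,0,0.02,0.02,0],[0,0,0,0.02,0],[0,0,0,0.02,0],[0,0,0,0.01,0],[0,0,0,0,0],[0,0,0,0,0],[0,0,0,0,0],[0,0,0,0,0],[0,0,0,0,0],[0,0,0,0,0]],
  ],
)

```text
clock: 8.63
ee_pos: [467.6, 212.8, 59.6]
orientation: [2.349, 2.086, 0.0]
ft_force: [-0.1, -0.3, -4.0]
gripper_width: 0.772
finger_force: 45.4
```

>>> apply_moves(
  plan=[
    [[0,0,0,0.02,0],[0,0,0,0.02,0],[0,0,0,0.02,0],[0,0,0,0.01,0],[0,0,0,0,0],[0,0,0,0,0],[0,0,0,0,0],[0,0,0,0,0],[0,0,0,0,0],[0,0,0,0,0]],
  ],
)

```text
clock: 9.47
ee_pos: [467.6, 212.8, 56.8]
orientation: [2.349, 2.086, 0.0]
ft_force: [-0.2, 0.1, -2.0]
gripper_width: 0.772
finger_force: 45.4
```

>>> apply_moves(
  plan=[
    [[0,0,0,0.02,0],[0,0,0,0.02,0],[0,0,0,0.02,0],[0,0,0,0,0],[0,0,0,0,0],[0,0,0,0,0],[0,0,0,0,0],[0,0,0,0,0],[0,0,0,0,0],[0,0,0,0,0]],
  ],
)

```text
clock: 10.3
ee_pos: [467.7, 212.9, 55.1]
orientation: [2.349, 2.086, 0.001]
ft_force: [-3.1, -0.8, 6.1]
gripper_width: 0.769
finger_force: 45.9
```

>>> apply_moves(
  plan=[
    [[0.6,0,0,0,0],[0.7,0,0,0,0],[0.8,0,0,0,0],[0.9,0,0,0,0],[1,0,0,0,0],[1,0,0,0,0],[1,0,0,0,0],[1,0,0,-0.2,0],[1,0,0,-0.4,0],[1,0,0,-0.4,0]],
  ],
)

```text
clock: 11.13
ee_pos: [466.8, 212.5, 94.7]
orientation: [-2.349, -2.085, 0.003]
ft_force: [0.7, 0.5, 0.0]
gripper_width: 1.003
finger_force: 0.0
```

>>> apply_moves(
  plan=[
    [[1,0,0,-0.4,0],[1,0,0,-0.4,0],[1,0,0,-0.5,0],[1,0,0,-0.5,0],[1,0,0,-0.4,0],[1,-0.2,0.3,0,0],[1,-0.3,0.5,0,0],[1,-0.4,0.6,0,0],[1,-0.4,0.6,0,0],[1,-0.4,0.6,0,0]],
  ],
)

```text
clock: 11.97
ee_pos: [563.8, 131.5, 182.0]
orientation: [2.349, 2.086, -0.001]
ft_force: [0.5, 0.2, -0.3]
gripper_width: 1.001
finger_force: 0.0
```

```bash
cat >> h.py <<'E'
def fitf(k,x,y,R,zlo,zhi,save=None):
    from rig import robot
    for n in("scene","side"):
        p,d=robot.grab_frame(n);w=cloud(n,d,robot.calibration(n))
        m=(np.hypot(w[...,0]-x,w[...,1]-y)<R+8)&(w[...,2]>zlo)&(w[...,2]<zhi)&(np.ptp(p.astype(int),axis=-1)<30)&(p.max(-1)>60);q=w[m]
        if len(q)<20: print(k,n,'few');continue
        def f(t):
            r=np.hypot(q[:,0]-t[0],q[:,1]-t[1]);return np.minimum(abs(r-R),abs(r-R+2))
        s=least_squares(f,(x,y),loss='cauchy');print(k,n,len(q),s.x.round(1),'top',np.percentile(q[:,2],[90,97]).round(1),np.median(s.fun).round(2))
        if save==n: return p
E
python3 - <<'E'
from h import *
fitf('f4',468,213,33,35,125)
go(647.2,124.5,120,10)
E
```

```text
f4 scene 804 [468.7 213.2] top [ 99.9 105.3] 0.68
f4 side 572 [468.9 212. ] top [100.2 104.2] 0.96
at [566.4 129.8 181.9] ang 82.97 tilt 0.15 clock 12.07 F [0.5 0.5 0.1] w 1.001 delta [ 80.8  -5.3 -61.9]
each of 10 rows [ 0.011  0.202  0.155 -0.005]
```

>>> apply_moves(
  plan=[
    [[1,0.03,0.3,0.1,0],[1,0,0.4,0.2,0],[1,0,0.5,0.3,0],[1,0,0.4,0.4,0],[1,0,0.3,0.4,0],[1,0,0.2,0.3,0],[1,0,0,0.1,0],[1,0,0,0,0],[1,0,0,0,0],[1,0,0,0,0]],
  ],
)

```text
clock: 12.9
ee_pos: [646.2, 124.5, 111.4]
orientation: [2.348, 2.086, 0.001]
ft_force: [0.1, -0.0, 0.1]
gripper_width: 1.0
finger_force: 0.0
```

```bash
python3 -c "
from h import *;go(647.2,124.5,52,10)"
```

```text
at [646.2 124.5 111.4] ang 83.23 tilt 0.06 clock 12.9 F [ 0.1 -0.   0.1] w 1.0 delta [  1.   -0.  -59.4]
each of 10 rows [0.    0.002 0.149 0.001]
```

>>> apply_moves(
  plan=[
    [[1,0,0.02,0.1,0],[1,0,0,0.2,0],[1,0,0,0.25,0],[1,0,0,0.25,0],[1,0,0,0.25,0],[1,0,0,0.25,0],[1,0,0,0.18,0],[0.6,0,0,0,0],[0.2,0,0,0,0],[0,0,0,0,0]],
  ],
)

```text
clock: 13.73
ee_pos: [647.5, 124.1, 51.4]
orientation: [2.349, 2.086, 0.001]
ft_force: [0.5, 0.0, -0.2]
gripper_width: 0.604
finger_force: 0.0
```

>>> apply_moves(
  plan=[
    [[-0.1,0,0,0,0],[-0.2,0,0,0,0],[-0.4,0,0,0,0],[-0.4,0,0,0,0],[-0.4,0,0,0,0],[-0.4,0,0,0,0],[-0.4,0,0,0,0],[-0.4,0,0,0,0],[-0.4,0,0,0,0],[-0.4,0,0,0,0]],
  ],
)

```text
clock: 14.57
ee_pos: [647.8, 124.2, 52.2]
orientation: [2.348, 2.085, 0.002]
ft_force: [-1.5, -0.3, 6.1]
gripper_width: 0.38
finger_force: 39.8
```

>>> apply_moves(
  plan=[
    [[-0.4,0,0,-0.1,0],[-0.4,0,0,-0.2,0],[-0.4,0,0,-0.4,0],[-0.4,0,0,-0.4,0],[-0.4,0,0,-0.3,0],[-0.4,0,0,-0.1,0],[-0.4,0,0,0,0],[-0.4,0,0,0,0],[-0.4,0,0,0,0],[-0.4,0,0,0,0]],
  ],
)

```text
clock: 15.4
ee_pos: [646.2, 124.0, 109.9]
orientation: [-2.348, -2.085, 0.003]
ft_force: [-0.1, 0.0, -2.0]
gripper_width: 0.382
finger_force: 39.8
```

Run:
```python
from h import *
from rig import robot
go(456.1,113.7,112,10)
p,d=robot.grab_frame("wrist");cv2.imwrite("pics/w2.png",p[:,:,::-1])
fitf('f1',647.8,124.2,18,75,140)
```

```text
at [646.2 124.  109.9] ang 83.2 tilt 0.13 clock 15.4 F [-0.1  0.  -2. ] w 0.382 delta [-190.1  -10.3    2.1]
each of 10 rows [-0.082 -0.469 -0.005  0.   ]
f1 scene 368 [647. 125.] top [132.7 135.2] 0.64
f1 side 184 [647.3 124.2] top [132.7 136.6] 1.59
```

View pics/w2.png

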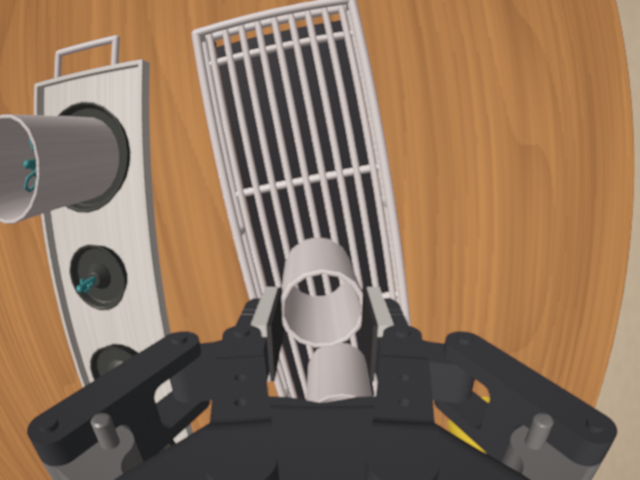

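Flask1 hangs upright between the pads at (322,305), and flask4 stands on its base at (85,160).

>>> apply_moves(
  plan=[
    [[-0.4,-0.05,-0.2,0,0],[-0.4,-0.1,-0.4,0,0],[-0.4,-0.12,-0.6,0,0],[-0.4,-0.12,-0.7,0,0],[-0.4,-0.12,-0.7,0,0],[-0.4,-0.1,-0.7,0,0],[-0.4,-0.1,-0.6,0,0],[-0.4,-0.07,-0.5,0,0],[-0.4,-0.05,-0.33,0,0],[-0.4,0,0,0,0]],
  ],
)

```text
clock: 16.38
ee_pos: [450.7, 113.3, 110.5]
orientation: [-2.347, -2.085, 0.005]
ft_force: [-1.0, 0.1, -1.5]
gripper_width: 0.384
finger_force: 39.9
```

>>> apply_moves(
  plan=[
    [[-0.4,0,0,0.1,0],[-0.4,0,0,0.2,0],[-0.4,0,0,0.1,0],[-0.4,0,0,0,0],[-0.4,0,0,0,0],[-0.4,0,0,0,0],[-0.4,0,0,0,0],[-0.4,0,0,0,0],[-0.4,0,0,0,0],[-0.4,0,0,0,0]],
  ],
)

```text
clock: 17.22
ee_pos: [455.5, 113.6, 95.4]
orientation: [2.349, 2.086, 0.001]
ft_force: [-0.4, 0.1, -1.2]
gripper_width: 0.38
finger_force: 39.9
```

Run:
```python
from h import *
from rig import robot
go(456.1,113.7,43,10)
fitf('f1',456.1,113.7,18,75,125)
```

```text
at [455.5 113.6  95.4] ang 83.21 tilt 0.02 clock 17.22 F [-0.4  0.1 -1.2] w 0.38 delta [  0.6   0.1 -52.4]
each of 10 rows [0.001 0.001 0.131 0.   ]
f1 scene 255 [456.9 114.9] top [117.9 120.3] 0.64
f1 side 197 [456.9 112.7] top [117.8 120.9] 0.9
```

>>> apply_moves(
  plan=[
    [[-0.4,0,0,0.1,0],[-0.4,0,0,0.2,0],[-0.4,0,0,0.25,0],[-0.4,0,0,0.25,0],[-0.4,0,0,0.2,0],[-0.4,0,0,0.15,0],[-0.4,0,0,0.1,0],[-0.4,0,0,0.05,0],[-0.4,0,0,0,0],[-0.4,0,0,0,0]],
  ],
)

```text
clock: 18.15
ee_pos: [455.6, 113.6, 43.3]
orientation: [2.349, 2.086, 0.0]
ft_force: [-0.7, -0.3, -0.7]
gripper_width: 0.379
finger_force: 39.9
```

>>> apply_moves(
  plan=[
    [[-0.4,0,0,0.01,0],[-0.4,0,0,0.01,0],[-0.4,0,0,0.01,0],[-0.4,0,0,0.01,0],[-0.4,0,0,0.01,0],[-0.4,0,0,0.01,0],[-0.4,0,0,0,0],[-0.4,0,0,0,0],[-0.4,0,0,0,0],[-0.4,0,0,0,0]],
  ],
)

```text
clock: 18.98
ee_pos: [455.6, 113.6, 41.2]
orientation: [2.349, 2.086, 0.001]
ft_force: [-1.4, -0.7, 5.9]
gripper_width: 0.381
finger_force: 40.7
```

>>> apply_moves(
  plan=[
    [[-0.1,0,0,0,0],[0.1,0,0,0,0],[0.3,0,0,0,0],[0.5,0,0,0,0],[0.7,0,0,0,0],[1,0,0,0,0],[1,0,0,-0.1,0],[1,0,0,-0.3,0],[1,0,0,-0.4,0],[1,0,0,-0.4,0]],
  ],
)

```text
clock: 19.82
ee_pos: [454.8, 113.5, 89.2]
orientation: [-2.349, -2.085, 0.002]
ft_force: [0.8, 0.0, 0.1]
gripper_width: 1.003
finger_force: 0.0
```

>>> apply_moves(
  plan=[
    [[1,0,0,-0.5,0],[1,0,0,-0.5,0],[1,-0.1,0.3,-0.3,0],[1,-0.2,0.5,0,0],[1,-0.3,0.8,0,0],[1,-0.3,0.8,0,0],[1,-0.3,0.8,0,0],[1,-0.22,0.8,0,0],[1,-0.2,0.6,0,0],[1,-0.1,0.45,0,0]],
  ],
)

```text
clock: 20.65
ee_pos: [650.2, 19.7, 140.9]
orientation: [2.35, 2.083, 0.001]
ft_force: [-0.2, 1.0, 0.1]
gripper_width: 1.002
finger_force: 0.0
```

>>> apply_moves(
  plan=[
    [[1,0,0,0.1,0],[1,0,0,0.1,0],[1,0,0,0.1,0],[1,0,0,0,0],[1,0,0,0,0],[1,0,0,0,0],[1,0,0,0,0],[1,0,0,0,0],[1,0,0,0,0],[1,0,0,0,0]],
  ],
)

```text
clock: 21.48
ee_pos: [647.8, 21.4, 129.1]
orientation: [2.349, 2.086, 0.001]
ft_force: [-0.4, 0.3, -0.1]
gripper_width: 0.997
finger_force: 0.0
```

Run:
```python
from h import *
go(648,21.3,52,10)
fitf('f1',456.1,113.7,18,30,80)
fitf('f2',648,21,23,42,95)
```

```text
at [647.8  21.4 129.1] ang 83.21 tilt 0.02 clock 21.48 F [-0.4  0.3 -0.1] w 0.997 delta [  0.2  -0.1 -77.1]
each of 10 rows [-0.     0.     0.193  0.   ]
f1 scene 257 [455.5 114.8] top [62.1 65.2] 0.59
f1 side 178 [455.4 112.4] top [63.5 66.6] 0.89
f2 scene 513 [647.2  22. ] top [86.  88.2] 0.55
f2 side 256 [647.8  20.6] top [83.7 87.5] 1.02
```

>>> apply_moves(
  plan=[
    [[1,0,0,0.1,0],[1,0,0,0.25,0],[1,0,0,0.3,0],[1,0,0,0.3,0],[1,0,0,0.3,0],[1,0,0,0.3,0],[1,0,0,0.23,0],[1,0,0,0.1,0],[0.7,0,0,0,0],[0.4,0,0,0,0]],
  ],
)

```text
clock: 22.52
ee_pos: [647.8, 21.3, 53.4]
orientation: [-2.349, -2.086, 0.0]
ft_force: [-0.3, 0.1, 0.6]
gripper_width: 0.75
finger_force: 0.0
```

>>> apply_moves(
  plan=[
    [[0.2,0,0,0,0],[0.1,0,0,0,0],[0,0,0,0,0],[-0.2,0,0,0,0],[-0.2,0,0,0,0],[-0.2,0,0,0,0],[-0.2,0,0,0,0],[-0.2,0,0,0,0],[-0.2,0,0,0,0],[-0.2,0,0,0,0]],
  ],
)

```text
clock: 23.35
ee_pos: [648.3, 21.3, 54.9]
orientation: [2.348, 2.085, 0.002]
ft_force: [-2.2, -0.4, 5.5]
gripper_width: 0.518
finger_force: 40.5
```

>>> apply_moves(
  plan=[
    [[-0.2,0,0,-0.1,0],[-0.2,0,0,-0.25,0],[-0.2,0,0,-0.4,0],[-0.2,0,0,-0.4,0],[-0.2,0,0,-0.3,0],[-0.2,0,0,-0.18,0],[-0.2,-0.02,-0.1,0,0],[-0.2,-0.04,-0.24,0,0],[-0.2,-0.08,-0.5,0,0],[-0.2,-0.1,-0.6,0,0]],
  ],
)

```text
clock: 24.18
ee_pos: [588.1, 18.6, 117.5]
orientation: [-2.348, -2.085, 0.002]
ft_force: [-1.0, 0.1, -2.8]
gripper_width: 0.516
finger_force: 41.1
```

>>> apply_moves(
  plan=[
    [[-0.2,-0.1,-0.7,0,0],[-0.2,-0.1,-0.7,0,0],[-0.2,-0.1,-0.7,0,0],[-0.2,-0.1,-0.6,0,0],[-0.2,-0.08,-0.5,0,0],[-0.2,-0.06,-0.3,0,0],[-0.2,0,-0.1,0,0],[-0.2,0,0,0,0],[-0.2,0,0,0,0],[-0.2,0,0,0,0]],
  ],
)

```text
clock: 25.02
ee_pos: [445.5, 14.1, 119.1]
orientation: [2.348, 2.085, 0.002]
ft_force: [0.4, 0.1, -1.2]
gripper_width: 0.52
finger_force: 41.1
```

Run:
```python
from h import *
from rig import robot
robot.grab_frame("wrist");robot.grab_frame("wrist")
go(444.1,14.4,46,10)
fitf('f2',444.1,14.4,23,75,160)
```

```text
at [445.3  14.1 119. ] ang 83.21 tilt 0.06 clock 25.12 F [ 0.1  0.2 -1.7] w 0.518 delta [ -1.2   0.3 -73. ]
each of 10 rows [ 0.    -0.003  0.183  0.   ]
f2 scene 533 [446.9  14.6] top [150.2 153.3] 0.59
f2 side 410 [446.  14.] top [151.4 154.7] 0.88
```

>>> apply_moves(
  plan=[
    [[-0.2,0,-0.02,0.1,0],[-0.2,0,-0.02,0.2,0],[-0.2,0,0,0.3,0],[-0.2,0,0,0.3,0],[-0.2,0,0,0.3,0],[-0.2,0,0,0.25,0],[-0.2,0,0,0.2,0],[-0.2,0,0,0.1,0],[-0.2,0,0,0.05,0],[-0.2,0,0,0,0]],
  ],
)

```text
clock: 26.05
ee_pos: [442.1, 14.4, 46.5]
orientation: [-2.349, -2.086, 0.001]
ft_force: [-0.2, -0.2, -1.9]
gripper_width: 0.52
finger_force: 41.1
```

>>> apply_moves(
  plan=[
    [[-0.2,0,0,0.01,0],[-0.2,0,0,0.01,0],[-0.2,0,0,0.01,0],[-0.2,0,0,0.01,0],[-0.2,0,0,0.01,0],[-0.2,0,0,0.01,0],[-0.2,0,0,0,0],[-0.2,0,0,0,0],[-0.2,0,0,0,0],[-0.2,0,0,0,0]],
  ],
)

```text
clock: 26.88
ee_pos: [442.3, 14.4, 44.4]
orientation: [2.349, 2.086, 0.0]
ft_force: [-0.4, 0.7, -1.8]
gripper_width: 0.516
finger_force: 41.1
```

>>> apply_moves(
  plan=[
    [[-0.2,0,0.02,0.01,0],[-0.2,0,0.02,0.01,0],[-0.2,0,0,0.01,0],[-0.2,0,0,0.01,0],[-0.2,0,0,0,0],[-0.2,0,0,0,0],[-0.2,0,0,0,0],[-0.2,0,0,0,0],[-0.2,0,0,0,0],[-0.2,0,0,0,0]],
  ],
)

```text
clock: 27.72
ee_pos: [443.2, 14.2, 43.8]
orientation: [-2.348, -2.085, 0.002]
ft_force: [-5.2, 0.7, 11.9]
gripper_width: 0.518
finger_force: 42.3
```

>>> apply_moves(
  plan=[
    [[0.1,0,0,0,0],[0.2,0,0,0,0],[0.4,0,0,0,0],[0.6,0,0,0,0],[0.8,0,0,0,0],[1,0,0,0,0],[1,0,0,-0.1,0],[1,0,0,-0.3,0],[1,0,0,-0.4,0],[1,0,0,-0.5,0]],
  ],
)

```text
clock: 28.55
ee_pos: [442.7, 14.3, 94.6]
orientation: [-2.348, -2.084, 0.003]
ft_force: [-0.1, -0.0, -0.6]
gripper_width: 1.004
finger_force: 0.0
```

>>> apply_moves(
  plan=[
    [[1,0,0,-0.5,0],[1,0,0,-0.5,0],[1,-0.1,0.3,-0.3,0],[1,-0.2,0.6,0,0],[1,-0.3,0.8,0,0],[1,-0.3,0.9,0,0],[1,-0.3,0.9,0,0],[1,-0.24,0.8,0,0],[1,-0.2,0.7,0,0],[1,-0.1,0.53,0,0]],
  ],
)

```text
clock: 29.38
ee_pos: [657.8, -82.7, 146.7]
orientation: [2.349, 2.084, 0.001]
ft_force: [0.3, -0.5, 0.1]
gripper_width: 1.003
finger_force: 0.0
```

>>> apply_moves(
  plan=[
    [[1,0,0,0.1,0],[1,0,0,0,0],[1,0,0,0,0],[1,0,0,0,0],[1,0,0,0,0],[1,0,0,0,0],[1,0,0,0,0],[1,0,0,0,0],[1,0,0,0,0],[1,0,0,0,0]],
  ],
)

```text
clock: 30.22
ee_pos: [655.3, -81.1, 143.0]
orientation: [2.349, 2.086, 0.0]
ft_force: [0.1, 0.3, 0.7]
gripper_width: 1.001
finger_force: 0.0
```

Run:
```python
from h import *
go(655,-80.8,58,10)
fitf('f2',444,14.4,23,30,90)
fitf('f3',655,-81,28,42,105)
```

```text
at [655.3 -81.1 143. ] ang 83.21 tilt 0.01 clock 30.22 F [0.1 0.3 0.7] w 1.001 delta [ -0.3   0.3 -85. ]
each of 10 rows [ 0.001 -0.001  0.212  0.   ]
f2 scene 444 [444.2  14.9] top [73.5 77.2] 0.62
f2 side 325 [444.   13.1] top [74.3 77.2] 0.8
f3 scene 848 [655.1 -80. ] top [ 99.1 101.9] 0.53
f3 side 405 [655.6 -81.2] top [ 96.4 101.8] 0.89
```

Flask2 is seated, its top 65 mm above the floor. Next is flask3, down 85 mm.

>>> apply_moves(
  plan=[
    [[1,0,0,0.15,0],[1,0,0,0.3,0],[1,0,0,0.35,0],[1,0,0,0.35,0],[1,0,0,0.35,0],[1,0,0,0.3,0],[1,0,0,0.22,0],[1,0,0,0.1,0],[0.8,0,0,0,0],[0.6,0,0,0,0]],
  ],
)

```text
clock: 31.25
ee_pos: [655.5, -81.1, 58.0]
orientation: [2.349, 2.086, 0.0]
ft_force: [-0.1, -0.7, -0.1]
gripper_width: 0.806
finger_force: 0.0
```

>>> apply_moves(
  plan=[
    [[0.4,0,0,0,0],[0.2,0,0,0,0],[0,0,0,0,0],[0,0,0,0,0],[0,0,0,0,0],[0,0,0,0,0],[0,0,0,0,0],[0,0,0,0,0],[0,0,0,0,0],[0,0,0,0,0]],
  ],
)

```text
clock: 32.08
ee_pos: [656.1, -81.3, 59.4]
orientation: [2.348, 2.085, 0.002]
ft_force: [-1.3, 0.2, 5.9]
gripper_width: 0.643
finger_force: 42.7
```

>>> apply_moves(
  plan=[
    [[0,0,0,-0.1,0],[0,0,0,-0.25,0],[0,0,0,-0.4,0],[0,0,0,-0.45,0],[0,0,0,-0.4,0],[0,0,0,-0.28,0],[0,-0.02,-0.1,0,0],[0,-0.04,-0.24,0,0],[0,-0.08,-0.5,0,0],[0,-0.1,-0.7,0,0]],
  ],
)

```text
clock: 32.92
ee_pos: [592.2, -83.3, 131.6]
orientation: [-2.348, -2.086, 0.001]
ft_force: [0.3, 0.8, -2.5]
gripper_width: 0.645
finger_force: 43.1
```

>>> apply_moves(
  plan=[
    [[0,-0.1,-0.8,0,0],[0,-0.1,-0.8,0,0],[0,-0.1,-0.8,0,0],[0,-0.1,-0.7,0,0],[0,-0.06,-0.5,0,0],[0,-0.05,-0.3,0,0],[0,0,-0.1,0,0],[0,0,0,0,0],[0,0,0,0,0],[0,0,0,0,0]],
  ],
)

```text
clock: 33.75
ee_pos: [433.3, -85.0, 133.5]
orientation: [2.348, 2.085, 0.001]
ft_force: [0.3, -0.5, -2.7]
gripper_width: 0.646
finger_force: 43.1
```

Run:
```python
from h import *
from rig import robot
robot.grab_frame("wrist");robot.grab_frame("wrist")
go(432.2,-84.9,50.5,10)
fitf('f3',432.2,-84.9,28,78,170)
```

```text
at [433.1 -84.9 133.4] ang 83.23 tilt 0.05 clock 33.85 F [ 0.4  0.2 -2.9] w 0.644 delta [ -0.9   0.  -82.9]
each of 10 rows [-0.    -0.002  0.207  0.001]
f3 scene 740 [434.5 -84. ] top [164.3 168.3] 0.56
f3 side 564 [434.4 -84.9] top [166.  168.6] 0.82
```

>>> apply_moves(
  plan=[
    [[0,0,0,0.1,0],[0,0,-0.01,0.25,0],[0,0,0,0.35,0],[0,0,0,0.35,0],[0,0,0,0.35,0],[0,0,0,0.27,0],[0,0,0,0.2,0],[0,0,0,0.1,0],[0,0,0,0.07,0],[0,0,0,0.03,0]],
  ],
)

```text
clock: 34.78
ee_pos: [431.3, -84.6, 50.1]
orientation: [-2.349, -2.086, 0.0]
ft_force: [-0.2, 0.0, -2.2]
gripper_width: 0.646
finger_force: 43.1
```

>>> apply_moves(
  plan=[
    [[0,0,0,0,0],[0,0,0,0.01,0],[0,0,0,0.01,0],[0,0,0,0.01,0],[0,0,0,0.01,0],[0,0,0,0.01,0],[0,0,0,0,0],[0,0,0,0,0],[0,0,0,0,0],[0,0,0,0,0]],
  ],
)

```text
clock: 35.62
ee_pos: [431.5, -84.7, 48.5]
orientation: [2.349, 2.086, 0.0]
ft_force: [-0.2, 0.5, -2.1]
gripper_width: 0.645
finger_force: 43.2
```

>>> apply_moves(
  plan=[
    [[0,0,0.02,0.01,0],[0,0,0,0.01,0],[0,0,0,0.01,0],[0,0,0,0,0],[0,0,0,0,0],[0,0,0,0,0],[0,0,0,0,0],[0,0,0,0,0],[0,0,0,0,0],[0,0,0,0,0]],
  ],
)

```text
clock: 36.45
ee_pos: [431.6, -84.7, 48.3]
orientation: [-2.349, -2.085, 0.002]
ft_force: [-4.1, 0.4, 10.4]
gripper_width: 0.646
finger_force: 44.2
```

Contact. I release and retreat.

>>> apply_moves(
  plan=[
    [[0.4,0,0,0,0],[0.5,0,0,0,0],[0.6,0,0,0,0],[0.8,0,0,0,0],[1,0,0,0,0],[1,0,0,0,0],[1,0,0,0,0],[1,0,0,-0.2,0],[1,0,0,-0.4,0],[1,0,0,-0.5,0]],
  ],
)

```text
clock: 37.28
ee_pos: [430.7, -84.2, 90.9]
orientation: [-2.347, -2.084, 0.003]
ft_force: [-0.0, -0.8, 0.7]
gripper_width: 0.999
finger_force: 0.0
```

>>> apply_moves(
  plan=[
    [[1,0,0,-0.5,0],[1,0,0,-0.6,0],[1,0,0,-0.6,0],[1,0,0,-0.6,0],[1,-0.2,0.4,-0.3,0],[1,-0.3,0.6,0,0],[1,-0.3,0.6,0,0],[1,-0.2,0.3,0,0],[1,0,0,0,0],[1,0,0,0,0]],
  ],
)

```text
clock: 38.12
ee_pos: [502.9, -133.6, 195.4]
orientation: [-2.349, -2.085, 0.0]
ft_force: [-0.1, 1.2, -0.3]
gripper_width: 0.996
finger_force: 0.0
```

Run:
```python
from h import *
from rig import robot
go(432,-85,50,0)
for k,x,y,R in(('f4',468,213,33),('f1',456.1,113.7,18),('f2',444.1,14.4,23),('f3',432.2,-84.9,28)): fitf(k,x,y,R,30,110)
p,d=robot.grab_frame("scene");cv2.imwrite("pics/end.png",cv2.resize(p[150:310,220:420,::-1],(750,600)))
```

```text
at [ 502.9 -133.6  195.4] ang 83.18 tilt 0.04 clock 38.12 F [-0.1  1.2 -0.3] w 0.996 delta [ -70.9   48.6 -145.4]
f4 scene 841 [468.3 213.3] top [ 99.6 105. ] 0.67
f4 side 593 [469.5 211.6] top [ 99.8 104.7] 0.96
f1 scene 257 [455.1 114.6] top [63.2 64.7] 0.6
f1 side 180 [455.1 112.9] top [64.1 66.7] 0.8
f2 scene 207 [443.5  14.3] top [72.2 77. ] 0.53
f2 side 323 [443.9  13.4] top [74.9 77.5] 0.88
f3 scene 756 [433.2 -83. ] top [86.  89.9] 0.57
f3 side 538 [433.3 -84.7] top [86.9 91.2] 0.75
```

View pics/end.png

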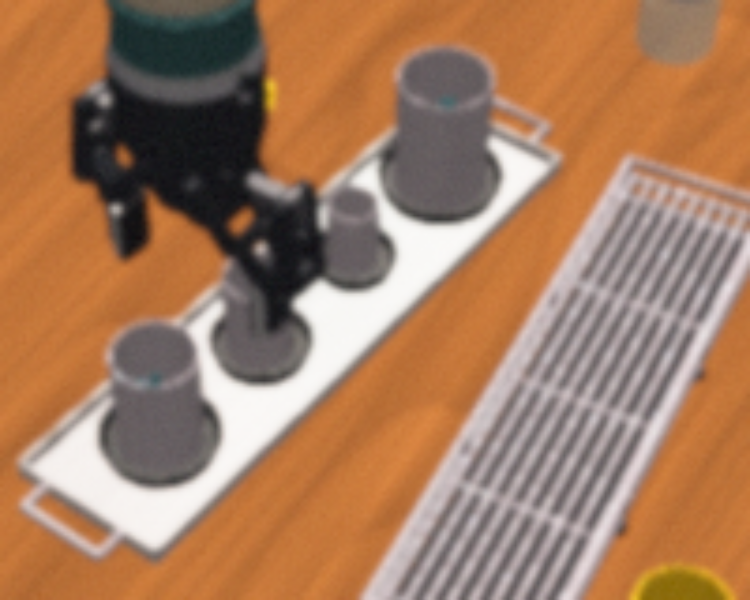

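All four flasks stand upright in their bases, at (445,130), (355,235), (260,320) and (155,400) in the crop. The fits put them within about 2 mm of the base centres, with the tops at seated height.

```bash
python3 -c "
from rig import robot;print(robot.finish_job())"
```

```text
the job is handed in; nothing more can be done
None
```

I moved all four flasks onto the bases of their own size and handed the job in after about 39 s of the 109 s allowed; the final camera check had each one upright, seated, released and within about 2 mm of its base's centre, but the hand-in returned no verdict.

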